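# Lower the stirrer and hold the shuffler's dial on its sprung third click

### The arm

A 6-joint arm with a two-finger parallel gripper is mounted at the origin on the work surface. World frame = base frame: x ahead of the robot, y to its left, z up, the work surface at z = 0. Lengths are in m, angles in rad, forces in N, time in s.
With the tool pointing down it reaches from about 0.3 to 0.875 m from the base axis. Payload 6.4 kg.
Tool frame: the origin (TCP) lies at the very end of the fingers, on their centre line; the grasp point (between the pads) lies 19 mm behind it; z points along the fingers, y is the line along which they close (so a half turn about z gives the same grasp; the last joint's range is limited). The gripper opens to 85 mm and grips with 20 to 120 N. Pads are 22 mm wide; open, the fingers measure 114 mm over their backs; the gripper's body (76 mm by 85 mm) begins 54 mm behind the grasp point. The pads swing forward as they close: fully open they stand 13 mm farther back than shut.
Start: joints at [-1.46, 0.181, 1.607, -0, 1.354, -0.206], TCP at [0.179, -0.546, 0.231] pointing down, gripper open.
Joint ranges: [-2.99, 2.99], [-0.89, 2.07], [0.3, 2.58], [-1.14, 4.28], [0, 2.63], [-3.12, 3.12]. Speed limits (rad/s): [2.57, 2.57, 3.01, 3.14, 3.14, 3.14].

### API

Orientations are given as a unit quaternion [w, x, y, z].
In Python, from bench import ctrl gives the robot as it stands.
- The arm moves only by the tool jog_arm, called after "Call:" in YAML: its name, and indented under it one key for each argument. Schema: {"type":"object","properties":{"segments":{"type":"object","properties":{"steps":{"type":"array","items":{"type":"array","items":{"type":"number"},"minItems":7,"maxItems":7},"minItems":1,"maxItems":10}},"additionalProperties":false,"required":["steps"]},"only":{"type":"string"},"quiet":{"type":"boolean"},"lines":{"type":"string"}},"required":["segments"],"additionalProperties":false}. segments is an object whose key "steps" holds a list of rows, 1 to 10 of them, each of 7 numbers: dx, dy, dz in m, then a rotation vector rx, ry, rz in rad, then the opening from 0.0 (shut) to 1.0 (fully open); each row is the pose to reach, as a shift and turn from the pose commanded when the call began, along the tool's axes at that moment; what a row does not reach only later rows make up. A row lasts 1/8 s, in which the tool goes at most 0.0625 m and 0.188 rad, less where a joint would pass 70% of its speed; a pose out of reach is approached as far as the arm can. The fingers move at their own pace and stop on an object; the grip force is fixed at half the most. Time passes only in rows, so rows that do not move let the fingers close. The tool returns the time, the measured TCP pose, the force, the opening and the grip force at its end. only (a regular expression) keeps the lines of the reply that match it, lines (a string "A,B") keeps lines A to B, and quiet returns only ok. Input that does not fit is refused with a message, and nothing moves.
- ctrl.get_obs(): the state, without advancing time (a new reading comes with each control period).
- ctrl.camera(name): name is "scene" or "top" or "wrist"; returns the picture (480x640x3 uint8, blue, green, red); there is no depth.
- ctrl.camera_params(name): a dict with "fovy" (degrees; the focal length in pixels is half the picture's height over the tangent of half this angle, whatever the lens; pixels are square), "cx", "cy" (the principal point, pixels), "view" (4x4, takes a point from world to camera coordinates). Camera axes: x right, y up, looking along -z (the intrinsics and any distortion apply to the point x, -y, -z); pixel columns grow to the right and rows downward; lengths in m; the calibration is good to about 2 mm. The wrist camera is an equidistant fisheye: a pixel r from the principal point sees the ray r / f radians off the axis. A picture is of the moment at which its call begins: read the wrist's pose just before it. camera_params takes no time and is no camera call; for the wrist camera it gives the pose at the moment of the call.
- ctrl.hand_in(): hands the job in; it is judged then, once.
The state is a dict: "time_s": time; "q": joint angles; "dq": joint speeds; "joint_efforts": joint torques, N m; "eef_pos": TCP position; "eef_rot": TCP orientation; "wrist_force": force on the tool from outside, world axes, zero at the start; "torque": the same for the moment, N m; "opening": opening from 0.0 (shut) to 1.0 (fully open); "grasp_force": force on a finger pad.
Only numpy, scipy, OpenCV 4.12 (cv2) and the standard library are available. Lean on these libraries where they do the work, as an engineer would, in place of code of your own. Each camera call takes 0.05 s, during which the arm holds its last target. There are 200 camera calls.

### The job

The round is over and the used tiles are lying in the well of the shuffler box: first push the lift lever on its head all the way down, so that the stirrer comes down onto them, and only then turn the dial clockwise from off, past its two resting clicks (slow and fast), to the sprung third position, the boost that frees the tiles. The dial springs back if it is let go, so keep hold of it and finish with the fingers still holding it at the third position. Leave the power toggle, the row of tiles, the coaster and the dice as they are.

Things in the scene. Friction and masses are not known exactly. Their poses are not given: they have to be found in the camera images.
- shuffler: white plastic tile shuffler box, 300 (x) x 400 (y) mm, fixed to the table at a place and yaw that vary. Origin: centre of its underside; x points from its front to its rear, y to its left. Left (+y): round grey tile well, 224 mm across, rim 95 mm high, centre at (0, 75) mm, bridged by the head. Right (-y): flat control console 140 mm wide, top 85 mm high, with the dial at (-60, -130) mm
- lever_pad (a point): centre of the upper face of the grey finger pad (24 x 22 x 8 mm) at the free end of the lift lever, a thin metal lever on the right-hand (-y) side of the head that sticks out forward (towards the box's front) past the head's nose; nothing stands above it
- lever_hinge (a point): pivot of the lift lever, at (-5, 34, 150) mm in the box's frame, axis parallel to the box's y; the pad's middle is 67 mm from it and the pad's upper face 4 mm above that line. The head is a white beam 56 mm wide from the rear over the well's centre line (y = 75 mm), top 166 mm high, nose at x = -35 mm
- lift_lever (a joint): lift lever, rad: 0 = raised (pad forward and 0.6 rad above level), 1.0 = fully down on its stop (0.4 rad below level). Starts at 0 to 0.12. A stiff hinge that stays where it is left; about 3 N down on the pad moves it. It carries the grey round stirrer under the head 25 mm down onto the tiles in the well
- dial_grip (a point): point on the dial's vertical axis, 26 mm above the console, inside the dial's upright bar grip: 44 mm long, 14 mm wide (pinch it across that width), top 34 mm above the console, on a round skirt 52 mm across with its top 7.5 mm above the console. Its x axis runs along the bar to the pointer nose: at off along the box's +x. Free for 100 mm around, but for the flat console
- dial (a joint): dial, rad, grows clockwise seen from above: 0 = off, resting clicks at 0.44 (slow) and 0.88 (fast), third position at 1.32 (the longest of four moulded marks on the console), hard stop at 1.38. Passing a click takes about 0.06 N m; beyond 0.90 a spring drives it back to fast with up to about 0.3 N m. Both bar ends and both wide faces can be pushed
- power_toggle (a joint): small steel bat toggle switch, 18 mm long, on the console's rear, at (85, -130) mm in the box's frame, rad: 0 = on (leaning to the box's rear), 0.6 = off. Is on; leave it on
- coaster: round steel coaster with a raised rim, 94 mm across, 7 mm high, on the table to the right of the box; origin: centre of its underside. Leave alone
- die_a: amber acrylic die, 18 mm, on the table to the right of the box; origin: centre of its underside. Leave alone
- die_b: the other amber acrylic die, 18 mm, next to the first. Leave alone
- tile0: first of a row of five white melamine tiles lying face down side by side on the table to the left of the box, each 26 x 34 x 19 mm; origin: centre of its underside. Leave alone
- tile1: second tile of the row
- tile2: third tile of the row
- tile3: fourth tile of the row
- tile4: fifth tile of the row

How it is judged:
By the outcome, as a careful person would: the job done as asked, in the order asked, and still so for the second after the job is handed in, while the arm keeps its last pose, push and grip.
It also fails if it takes over 45 s, if anything falls off the work surface, if the arm or the gripper's body presses on something with over 40 N, if the wrist force passes 120 N, or if a joint passes its speed limit or range.

## Working session

There is one attempt and no reset: what is moved stays moved. The work goes in short steps, Python scripts to look and compute and a tool call to move; the robot and the scene stay as the last step left them, time stands still between calls to the robot, and variables do not carry over. Pictures are saved under pics/ and viewed, at most 10 in all, crops included, and the job is handed in when it is done.

```bash
ls; mkdir -p pics
```

Run:
```python
from bench import ctrl
import cv2
for n in ("scene","top"):
    p=ctrl.camera_params(n); print(n,p)
    cv2.imwrite(f"pics/{n}0.png",ctrl.camera(n))
o=ctrl.get_obs(); print(o['time_s'],o['eef_pos'],o['eef_rot'])
```

```text
bench.py
pics
scene {'fovy': 52.07909762816484, 'cx': 317.15031669775715, 'cy': 236.58227283391244, 'view': array([[-0.49151988,  0.87075025, -0.01421988,  0.27321789],
       [-0.50790576, -0.27336167,  0.81688747,  0.20608061],
       [ 0.7074178 ,  0.40873879,  0.57662176, -1.38481477],
       [ 0.        ,  0.        ,  0.        ,  1.        ]])}
top {'fovy': 55.06182507497012, 'cx': 319.7989523011, 'cy': 240.5356584686407, 'view': array([[-0.00391768, -0.9999387 ,  0.01035583, -0.00111763],
       [ 0.99397185, -0.00275922,  0.1096009 , -0.61394693],
       [-0.10956561,  0.01072279,  0.99392173, -1.00263925],
       [ 0.        ,  0.        ,  0.        ,  1.        ]])}
0.1 [ 0.17910667 -0.54588111  0.23047134] [-7.78522136e-04  9.87481681e-01  1.57731806e-01  4.15510944e-05]
```

View pics/scene0.png

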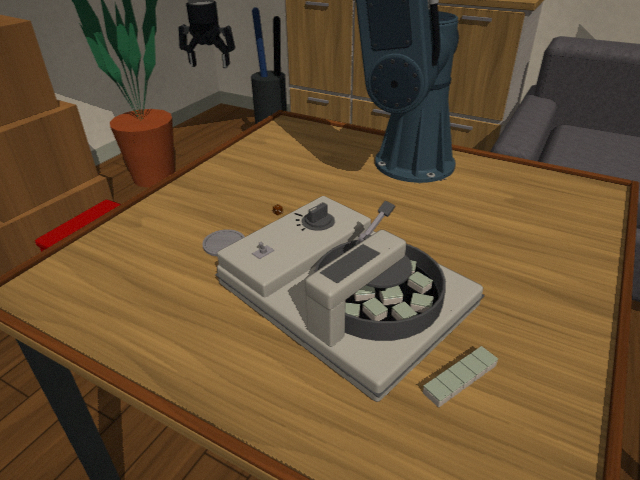

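View pics/top0.png

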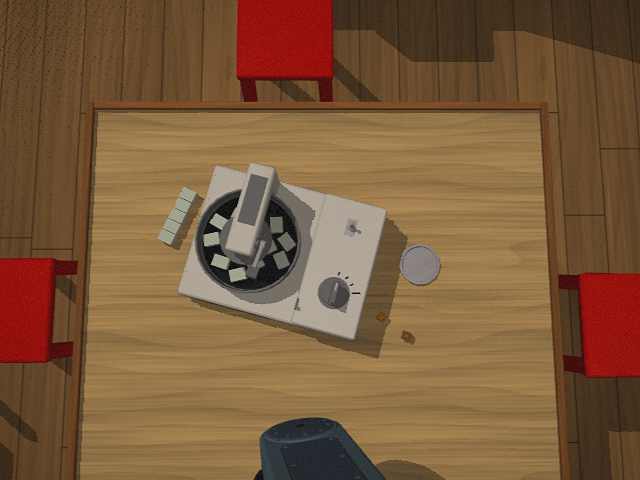

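The scene picture shows the dial at about (318,215) and the lever pad at (387,208). In the top picture the dial is at (334,292) and the pad near (255,272). The box is yawed slightly clockwise. Next I'll enlarge both areas.

Run:
```python
import cv2,numpy as np
s=cv2.imread("pics/scene0.png")[185:245,285:405]; t=cv2.imread("pics/top0.png")[225:315,230:370]
a=cv2.resize(s,None,fx=5,fy=5,interpolation=cv2.INTER_CUBIC)   # 600x300
b=cv2.resize(t[0:90],None,fx=5,fy=5,interpolation=cv2.INTER_CUBIC) # 700x450
cv2.imwrite("pics/c1.png",a);cv2.imwrite("pics/c2.png",b)
```

```text
(no output)
```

View pics/c1.png

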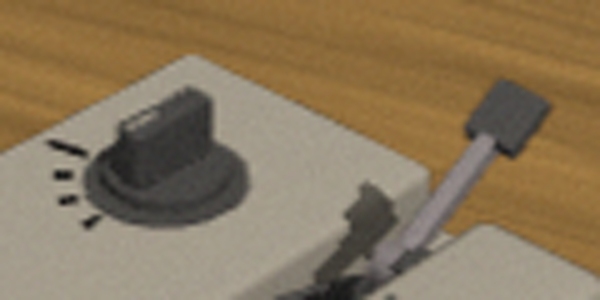

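View pics/c2.png

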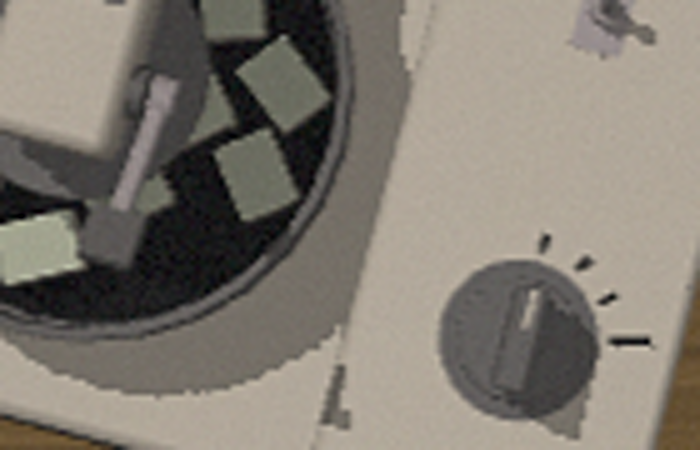

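The scene crop puts the bar-top centre at about (165,110), the skirt centre at (166,187) and the pad's upper-face centre at (509,116). In the top crop the bar top is at (522,338), the skirt centre at (520,340) and the pad at (111,234).

Create h.py:
```python
import numpy as np
from bench import ctrl
from scipy.optimize import least_squares
def proj(n,X):
    p=ctrl.camera_params(n); c=p['view']@np.r_[X,1]; f=240/np.tan(np.radians(p['fovy']/2))
    return np.array([p['cx']-f*c[0]/c[2], p['cy']+f*c[1]/c[2]])
def tri(a,b):
    r=least_squares(lambda X:np.r_[proj('scene',X)-a,proj('top',X)-b],[.5,0,.1]); return r.x,np.round(r.fun,1)
```

Run:
```python
from h import *
S=lambda u,v:np.array([285+(u+.5)/5-.5,185+(v+.5)/5-.5]); T=lambda u,v:np.array([230+(u+.5)/5-.5,225+(v+.5)/5-.5])
obs={'bar':(S(165,110),T(522,338)),'skirt':(S(166,187),T(520,340)),'pad':(S(509,116),T(111,234)),'mark3in':(S(85,154),T(610,341)),'mark3out':(S(50,143),T(650,342)),'mark0':(S(92,222),T(544,244)),'noseEnd':(S(129,129),T(534,289)),'tailEnd':(S(199,92),T(511,388))}
for k,(a,b) in obs.items():
    X,r=tri(a,b); print(k,X.round(4),r)
D={'bar':(-60,-130,119),'skirt':(-60,-130,92.5)}
def W(p,P): c,s=np.cos(p[2]),np.sin(p[2]); x,y,z=np.array(P)/1e3; return np.array([p[0]+c*x-s*y,p[1]+s*x+c*y,z])
def res(p):
    l=-.6+p[3]; pad=(-5-67*np.cos(l)-4*np.sin(-l)*-1*1, 0,0)
    # arm direction (-cos e, sin e), e=.6-q ; upper normal (sin e, cos e)
    e=.6-p[3]; pad=(-5-67*np.cos(e)+4*np.sin(e),34,150+67*np.sin(e)+4*np.cos(e))
    out=[]
    for k,P in list(D.items())+[('pad',pad)]:
        w=W(p,P); out+=[proj('scene',w)-obs[k][0],proj('top',w)-obs[k][1]]
    cr=[((-150,-200,85),'scene',S(190,56)),((150,-200,85),'top',np.array([386,209.]))]
    for P,n,o in cr: out.append(proj(n,W(p,P))-o)
    return np.concatenate(out)
r=least_squares(res,[.6,0,-.25,.05],loss='soft_l1'); print(r.x,r.fun.round(1))
p=r.x;print('dial',W(p,(-60,-130,111)),'hinge',W(p,(-5,34,150)))
for q in (p[3],1.): 
    e=.6-q; print('pad',W(p,(-5-67*np.cos(e)+4*np.sin(e),34,150+67*np.sin(e)+4*np.cos(e))))
```

```text
bar [ 0.4981 -0.0302  0.1202] [-0.3 -0.  -0.3  0.1]
skirt [ 0.4972 -0.0309  0.0828] [-0.3 -0.  -0.3  0.1]
pad [0.5381 0.1288 0.1859] [-0.4  0.  -0.4  0.2]
mark3in [ 0.4968 -0.069   0.0869] [-0.1 -0.  -0.1  0.1]
mark3out [ 0.4964 -0.086   0.0869] [-0.1 -0.  -0.1  0. ]
mark0 [ 0.5377 -0.0414  0.0866] [-0.2 -0.  -0.2  0.1]
noseEnd [ 0.518  -0.0352  0.1209] [-0.3 -0.  -0.3  0.1]
tailEnd [ 0.478  -0.0258  0.119 ] [-0.2 -0.  -0.2  0.1]
[ 0.5887104   0.08096937 -0.25196324  0.08488708] [-0.2  0.6 -0.4  0.1 -0.2 -3.7 -0.5 -0.3 -0.2 -0.3 -0.7  0.4  0.4 -2.6
  1.9 -3.5]
dial [ 0.49819517 -0.02996752  0.111     ] hinge [0.59234467 0.11514234 0.15      ]
pad [0.53778811 0.12918706 0.18648737]
pad [0.53107363 0.1309156  0.12759322]
```

The measurements agree: bar top at z = 0.120 (0.119 given), pad at z = 0.186, yaw -0.25. The lever starts at about 0.085. I'll work out the move to above the pad, with the tool at yaw π-0.252, which also suits the dial's joint-6 range.

Add to h.py:
```python
from scipy.spatial.transform import Rotation as R
def delta(pos,yaw):
    o=ctrl.get_obs(); r=R.from_quat(np.array(o['eef_rot'])[[1,2,3,0]])
    t=R.from_euler('z',yaw)*R.from_euler('x',np.pi)
    print('d',r.inv().apply(np.array(pos)-o['eef_pos']).round(4),'rot',(r.inv()*t).as_rotvec().round(4))
BP=np.array([.5887,.0810,-.252])
def W(x,y,z): c,s=np.cos(BP[2]),np.sin(BP[2]); return np.array([BP[0]+c*x-s*y,BP[1]+s*x+c*y,z])
```

```bash
python3 -c "
from h import *
t=W(-.069,.034,.225);print(t);delta(t,np.pi-.252)"
```

```text
[0.53035692 0.13113068 0.225     ]
d [ 0.5447 -0.5339  0.0065] rot [-2.0000e-04 -2.1000e-03 -2.5728e+00]
```

Call:
jog_arm:
  segments: {"steps": [[0.545,-0.534,-0.02,0,-0.002,-2.573,0],[0.545,-0.534,-0.02,0,-0.002,-2.573,0],[0.545,-0.534,-0.02,0,-0.002,-2.573,0],[0.545,-0.534,-0.02,0,-0.002,-2.573,0],[0.545,-0.534,-0.02,0,-0.002,-2.573,0],[0.545,-0.534,-0.02,0,-0.002,-2.573,0],[0.545,-0.534,-0.02,0,-0.002,-2.573,0],[0.545,-0.534,-0.02,0,-0.002,-2.573,0],[0.545,-0.534,-0.02,0,-0.002,-2.573,0],[0.545,-0.534,-0.02,0,-0.002,-2.573,0]]}

```text
time_s: 1.35
eef_pos: [0.4675, 0.0102, 0.2477]
eef_rot: [0.0, 0.454, 0.891, -0.001]
wrist_force: [1.7, -1.2, 0.1]
opening: 0.001
grasp_force: 0.0
```

```bash
python3 -c "
from h import *
t=W(-.069,.034,.225);delta(t,np.pi-.252);print(ctrl.get_obs()['q'])"
```

```text
d [0.061  0.1219 0.0225] rot [-0.0013  0.0008 -0.6914]
[-2.31808821e-01 -8.14237527e-02  1.84717172e+00 -1.45163688e-03
  1.37556556e+00 -8.58878265e-01]
```

Call:
jog_arm:
  segments: {"steps": [[0.061,0.122,0.01,0,0,-0.69,0],[0.061,0.122,0.01,0,0,-0.69,0],[0.061,0.122,0.01,0,0,-0.69,0],[0.061,0.122,0.01,0,0,-0.69,0],[0.061,0.122,0.01,0,0,-0.69,0],[0.061,0.122,0.01,0,0,-0.69,0]]}

```text
time_s: 2.1
eef_pos: [0.5305, 0.1285, 0.2373]
eef_rot: [-0.0, 0.131, 0.991, -0.001]
wrist_force: [0.5, 0.8, 0.2]
opening: -0.002
grasp_force: 0.0
```

```bash
python3 -c "
from h import *
import cv2
t=W(-.069,.034,.2);delta(t,np.pi-.252);print(ctrl.get_obs()['q'])
"
```

```text
d [0.0008 0.0025 0.0373] rot [-0.0013 -0.0005 -0.0107]
[ 2.08371466e-02  1.11326520e-01  1.67317291e+00 -1.19365944e-03
  1.35791429e+00 -1.28704148e+00]
```

Call:
jog_arm:
  segments: {"steps": [[0.001,0.0025,0.037,0,0,-0.01,0],[0.001,0.0025,0.037,0,0,-0.01,0]]}

```text
time_s: 2.35
eef_pos: [0.5282, 0.131, 0.198]
eef_rot: [-0.003, 0.126, 0.992, -0.001]
wrist_force: [0.8, 0.3, 0.0]
opening: -0.002
grasp_force: 0.0
```

```bash
python3 -c "
from h import *
import cv2
a=cv2.resize(ctrl.camera('scene')[130:250,310:450],None,fx=4,fy=4,interpolation=2)
b=cv2.resize(ctrl.camera('top')[220:310,200:300],None,fx=2.4,fy=2.4,interpolation=2)
c=np.zeros((480,800,3),np.uint8);c[:,:560]=a;c[:216,560:800]=b;cv2.imwrite('pics/p1.png',c)
t=W(-.069,.034,.128);delta(t,np.pi-.252)
"
```

```text
d [0.0001 0.0002 0.073 ] rot [-0.0014 -0.0003  0.0008]
```

View pics/p1.png

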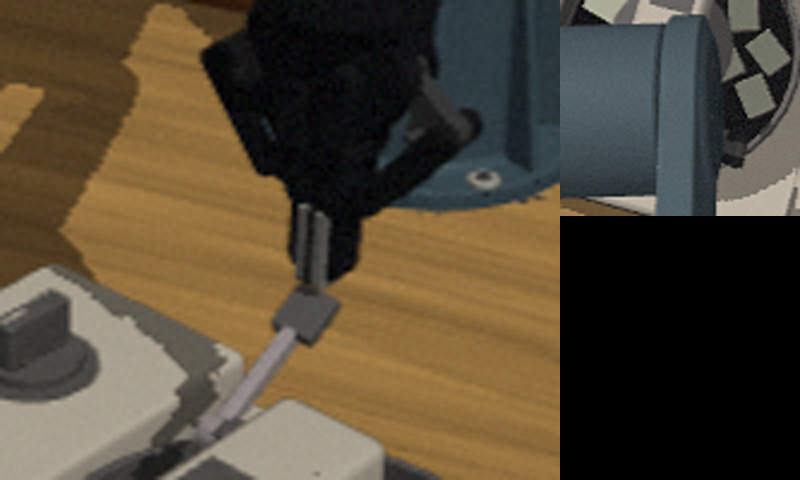

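The closed fingertips (about 315,285) hang just above the front half of the pad (307,315). Now I press straight down, slowly.

Call:
jog_arm:
  segments: {"steps": [[0,0,0.01,0,0,0,0],[0,0,0.02,0,0,0,0],[0,0,0.028,0,0,0,0],[0,0,0.036,0,0,0,0],[0,0,0.044,0,0,0,0],[0,0,0.052,0,0,0,0],[0,0,0.058,0,0,0,0],[0,0,0.06,0,0,0,0]]}

```text
time_s: 3.45
eef_pos: [0.5307, 0.1312, 0.1402]
eef_rot: [0.0, 0.125, 0.992, -0.001]
wrist_force: [-0.4, 0.0, 3.2]
opening: 0.001
grasp_force: 1.1
```

Call:
jog_arm:
  segments: {"steps": [[0,0,0.004,0,0,0,0],[0,0,0.008,0,0,0,0],[0,0,0.008,0,0,0,0]]}

```text
time_s: 3.82
eef_pos: [0.5301, 0.1312, 0.132]
eef_rot: [-0.0, 0.125, 0.992, -0.001]
wrist_force: [0.0, 0.2, -0.3]
opening: 0.002
grasp_force: 0.0
```

Call:
jog_arm:
  segments: {"steps": [[0,0,0.002,0,0,0,0],[0,0,0.002,0,0,0,0]]}

```text
time_s: 4.08
eef_pos: [0.5303, 0.1312, 0.1304]
eef_rot: [-0.0, 0.125, 0.992, -0.001]
wrist_force: [0.0, -0.5, 0.6]
opening: -0.002
grasp_force: 0.2
```

Call:
jog_arm:
  segments: {"steps": [[0,0,0.002,0,0,0,0],[0,0,0.002,0,0,0,0]]}

```text
time_s: 4.32
eef_pos: [0.5306, 0.1313, 0.1296]
eef_rot: [0.0, 0.124, 0.992, -0.001]
wrist_force: [-3.4, -1.2, 9.2]
opening: 0.002
grasp_force: 5.1
```

Call:
jog_arm:
  segments: {"steps": [[0,0,0.002,0,0,0,0],[0,0,0.002,0,0,0,0]]}

```text
time_s: 4.58
eef_pos: [0.5308, 0.1313, 0.1293]
eef_rot: [0.0, 0.124, 0.992, -0.001]
wrist_force: [-9.2, -1.0, 21.5]
opening: -0.001
grasp_force: 11.4
```

```bash
python3 -c "
from h import *
import cv2
a=cv2.resize(ctrl.camera('scene')[150:270,310:450],None,fx=4,fy=4,interpolation=2)
cv2.imwrite('pics/p2.png',a)
"
```

```text
(no output)
```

View pics/p2.png

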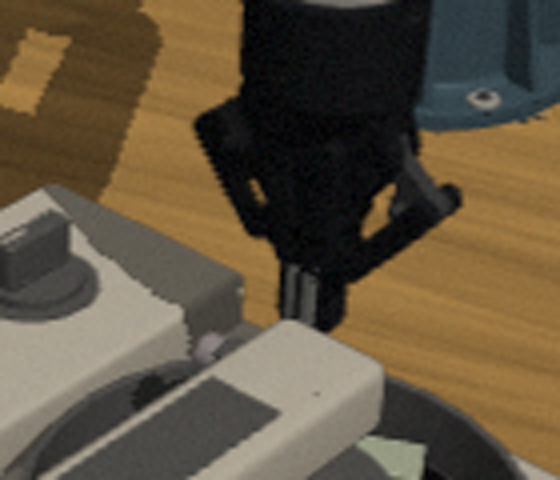

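The pad stopped hard: 21 N with no further travel at z = 0.129, which matches the predicted stop height. The lever is hidden behind the head in the picture. Next I raise the tool and compute the move to the dial.

Call:
jog_arm:
  segments: {"steps": [[0,0,-0.06,0,0,0,0],[0,0,-0.075,0,0,0,0]]}

```text
time_s: 4.88
eef_pos: [0.5323, 0.1316, 0.2053]
eef_rot: [0.003, 0.124, 0.992, -0.0]
wrist_force: [-0.0, 0.2, 0.1]
opening: 0.003
grasp_force: 0.0
```

```bash
python3 -c "
from h import *
delta([.498,-.030,.165],np.pi-.252)
print(ctrl.get_obs()['q'])"
```

```text
d [-0.0065 -0.1651  0.0402] rot [0.0005 0.0055 0.0024]
[ 2.63846331e-02  1.42748124e-01  1.70507110e+00 -1.04118216e-03
  1.28829346e+00 -1.29449752e+00]
```

Call:
jog_arm:
  segments: {"steps": [[-0.0065,-0.165,0,0,0,0,0],[-0.0065,-0.165,0,0,0,0,0.5],[-0.0065,-0.165,0.02,0,0,0,0.6],[-0.0065,-0.165,0.03,0,0,0,0.6],[-0.0065,-0.165,0.03,0,0,0,0.6]]}

```text
time_s: 5.5
eef_pos: [0.495, -0.0295, 0.1704]
eef_rot: [-0.001, 0.125, 0.992, -0.0]
wrist_force: [0.1, 1.1, 0.3]
opening: 0.6
grasp_force: 0.0
```

```bash
python3 -c "
from h import *
import cv2
a=cv2.resize(ctrl.camera('scene')[160:280,270:410],None,fx=4,fy=4,interpolation=2)
b=cv2.resize(ctrl.camera('top')[210:330,220:280],None,fx=4,fy=4,interpolation=2)
cv2.imwrite('pics/p3.png',np.hstack([a,b]))
delta([.498,-.030,.097],np.pi-.252)
print(ctrl.get_obs()['q'])"
```

```text
d [-0.0021 -0.0003  0.0747] rot [-0.0009 -0.0003  0.0035]
[-2.97399488e-01  7.02158941e-02  1.85751361e+00 -9.98237972e-04
  1.21412090e+00 -1.61938304e+00]
```

View pics/p3.png

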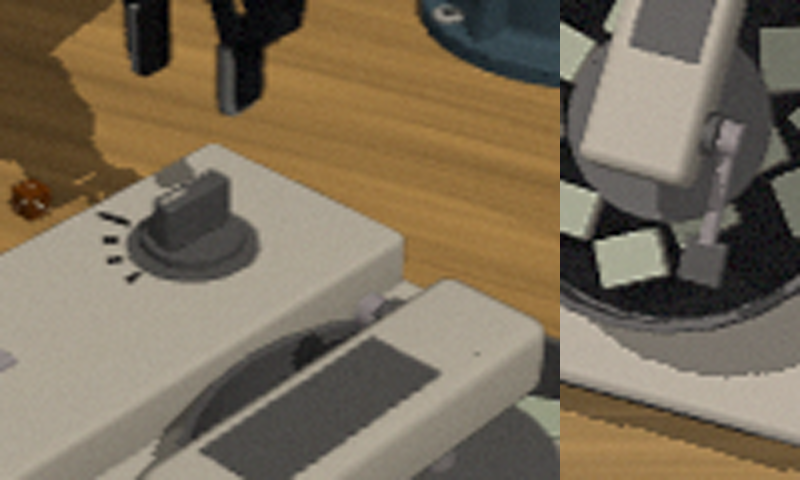

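The lever pad now lies low in front of the nose, at crop (703,265), which is top pixel (255.5,276). The dial is still at off. I'll check that pixel against the model and descend.

Call:
jog_arm:
  segments: {"steps": [[-0.002,0,0.04,0,0,0.003,0.6],[-0.002,0,0.07,0,0,0.003,0.6],[-0.002,0,0.07,0,0,0.003,0.6]]}

```text
time_s: 5.98
eef_pos: [0.4964, -0.0291, 0.1001]
eef_rot: [-0.002, 0.125, 0.992, -0.0]
wrist_force: [0.4, 0.5, 0.2]
opening: 0.596
grasp_force: 0.0
```

```bash
python3 -c "
from h import *
for q in (.8,.9,1.):
  e=.6-q; print(q,proj('top',W(-.005-.067*np.cos(e)+.004*np.sin(e),.034,.150+.067*np.sin(e)+.004*np.cos(e))))
delta([.498,-.030,.097],np.pi-.252)"
```

```text
0.8 [252.95443322 277.65104979]
0.9 [253.55813103 277.13404238]
1.0 [254.22676462 276.3094451 ]
d [-0.0018 -0.0004  0.0031] rot [-0.0009 -0.0046  0.001 ]
```

The pad position matches the lever at 1.0. Now I close on the bar.

Call:
jog_arm:
  segments: {"steps": [[-0.0018,0,0.002,0,0,0,0.6],[-0.0018,0,0.002,0,0,0,0],[-0.0018,0,0.002,0,0,0,0],[-0.0018,0,0.002,0,0,0,0],[-0.0018,0,0.002,0,0,0,0],[-0.0018,0,0.002,0,0,0,0]]}

```text
time_s: 6.72
eef_pos: [0.5003, -0.0315, 0.101]
eef_rot: [0.001, 0.126, 0.992, -0.001]
wrist_force: [-0.6, 0.5, 5.9]
opening: 0.146
grasp_force: 59.7
```

```bash
python3 -c "
from h import *
delta([.498,-.030,.097],np.pi-.252)"
```

```text
d [0.0026 0.0008 0.004 ] rot [-0.0011  0.0019 -0.0016]
```

Call:
jog_arm:
  segments: {"steps": [[0,0,-0.001,0,0,0.12,0],[0,0,-0.001,0,0,0.26,0],[0,0,-0.001,0,0,0.4,0],[0,0,-0.001,0,0,0.54,0],[0,0,-0.001,0,0,0.68,0],[0,0,-0.001,0,0,0.82,0],[0,0,-0.001,0,0,0.88,0],[0,0,-0.001,0,0,0.88,0]]}

```text
time_s: 7.72
eef_pos: [0.4985, -0.0335, 0.101]
eef_rot: [0.0, 0.537, 0.844, -0.003]
wrist_force: [-6.4, -10.8, 2.6]
opening: 0.145
grasp_force: 59.9
```

```bash
python3 -c "
from h import *
delta([.498,-.030,.097],np.pi-.252-1.33);o=ctrl.get_obs();print(o['torque'],o['q'])"
```

```text
d [0.0034 0.001  0.004 ] rot [-0.0038  0.0044  0.4489]
[-1.62690388  0.99004121  0.0246404 ] [-0.30133616  0.17936045  1.89874212 -0.00649678  1.06465223 -0.73588537]
```

Call:
jog_arm:
  segments: {"steps": [[-0.002,-0.002,0,0,0,0.1,0],[-0.002,-0.002,0,0,0,0.22,0],[-0.002,-0.002,0,0,0,0.34,0],[-0.002,-0.002,0,0,0,0.43,0],[-0.002,-0.002,0,0,0,0.46,0],[-0.002,-0.002,0,0,0,0.46,0],[-0.002,-0.002,0,0,0,0.46,0]]}

```text
time_s: 8.6
eef_pos: [0.497, -0.034, 0.101]
eef_rot: [-0.001, 0.714, 0.7, -0.002]
wrist_force: [-7.7, -1.4, 6.8]
opening: 0.146
grasp_force: 60.5
```

```bash
python3 -c "
from h import *
import cv2
delta([.498,-.030,.097],np.pi-.252-1.33);o=ctrl.get_obs();print(o['torque'])
a=cv2.resize(ctrl.camera('scene')[160:280,260:400],None,fx=5,fy=5,interpolation=2)
cv2.imwrite('pics/p4.png',a)"
```

```text
d [0.004  0.0009 0.004 ] rot [-0.004   0.0016 -0.0097]
[-0.12859179  1.24234645  0.31366393]
```

View pics/p4.png

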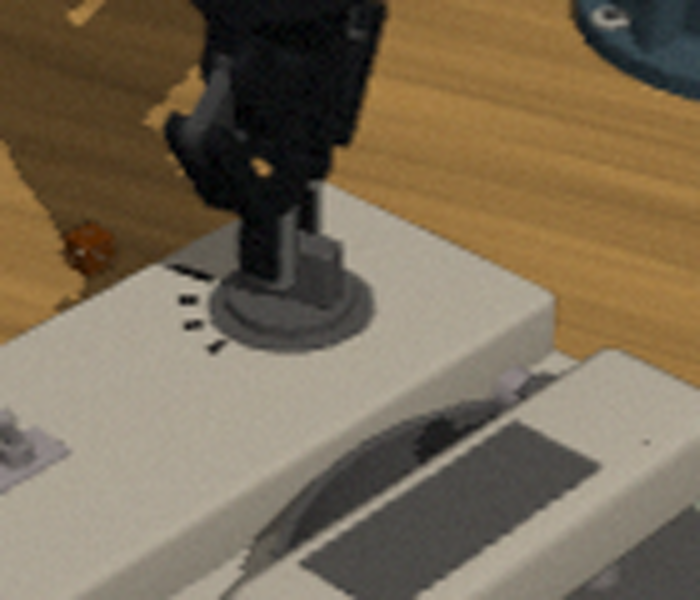

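The dial has turned about 1.34 in the tool, with a 0.31 N m spring moment, and the bar runs toward the long mark at (165–212, 265–277). I'll check the bar angle more closely with the other cameras.

```bash
python3 -c "
from h import *
import cv2
w=ctrl.camera('wrist');t=ctrl.camera('top')[250:330,290:385]
s=ctrl.camera('scene')[195:235,290:345]
c=np.zeros((600,800,3),np.uint8)
c[:360,:480]=cv2.resize(w,(480,360),interpolation=3); c[:270,480:800]=cv2.resize(t,(320,270),interpolation=2)
c[270:270+290,480-79:800]=cv2.resize(s,(399,290),interpolation=2)
cv2.imwrite('pics/p5.png',c)"
```

```text
(no output)
```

View pics/p5.png

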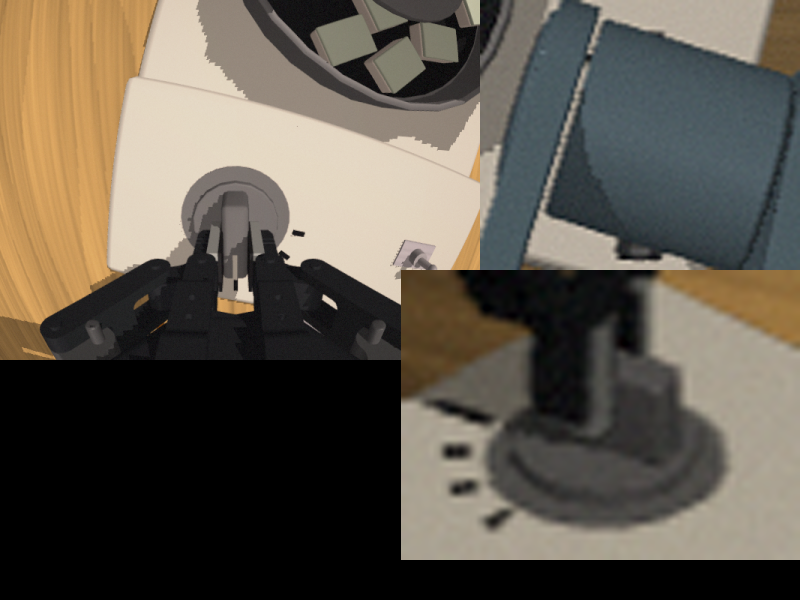

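```bash
python3 -c "
from h import *
import cv2
w=ctrl.camera('wrist')[210:400,230:420]
cv2.imwrite('pics/p6.png',cv2.resize(w,(600,600),interpolation=2))
p=ctrl.camera_params('wrist');V=p['view'];f=240/np.tan(np.radians(p['fovy']/2))
def pw(X):
  c=V@np.r_[X,1];v=np.array([c[0],-c[1],-c[2]]);n=np.hypot(v[0],v[1]);r=f*np.arctan2(n,v[2]);return np.array([p['cx']+r*v[0]/n,p['cy']+r*v[1]/n])
for q in (1.2,1.26,1.32,1.38):
  out=[]
  for d,z in((-.022,.119),(.022,.119),(.034,.085),(.05,.085)):
    X=W(-.06+d*np.cos(q),-.13-d*np.sin(q),z);u=pw(X);out.append(((u-[230,210])*600/190).round(0))
  print(q,*out)
print(ctrl.get_obs()['torque'])
"
```

```text
1.2 [244. 196.] [294. 506.] [300. 440.] [312. 518.]
1.26 [256. 195.] [284. 507.] [287. 441.] [294. 519.]
1.32 [267. 195.] [274. 508.] [274. 441.] [276. 520.]
1.38 [279. 195.] [263. 508.] [261. 441.] [258. 520.]
[-0.13828251  1.20238321  0.26691378]
```

View pics/p6.png

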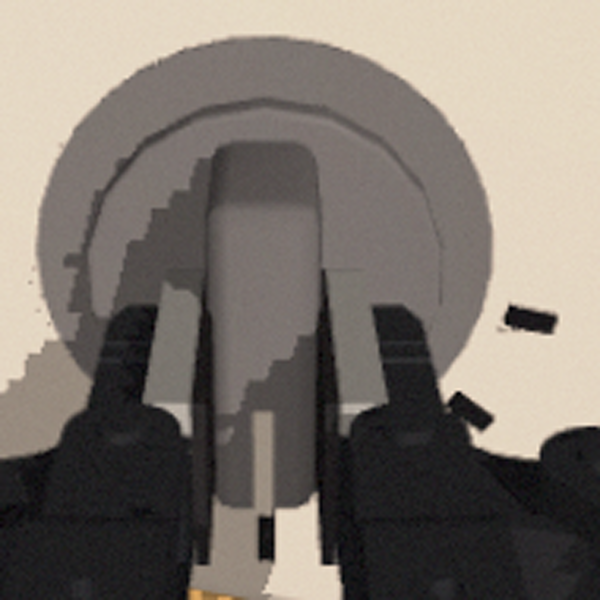

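The bar runs straight down the picture, from its tail at (266,206) to its nose at (266,507), in line with the long mark at (266,540). By projection that is a dial angle of about 1.34, so I'm handing in.

```bash
python3 -c "
from bench import ctrl
print(ctrl.hand_in())"
```

```text
the job is handed in; nothing more can be done
None
```

The lift lever was pushed down to its stop first, then the dial was turned clockwise to the boost position (about 1.34 rad). I handed the job in with the fingers still gripping the dial there; nothing else was touched on purpose.

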